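Load a pipette-tip box into a spring-gated dock

ROBOT

A 6-joint arm with a two-finger parallel gripper is mounted at the origin on a cart in front of the work surface, level with it; the furniture and walls round the work are solid. World frame = base frame: x ahead of the robot, y to its left, z up, the work surface at z = 0. Lengths are in m, angles in rad, forces in N, time in s.
With the tool pointing down it reaches from about 0.25 to 0.775 m from the base axis. Payload 4 kg.
Tool frame: the origin (TCP) lies midway between the tips of the shut fingers; the grasp point (between the pads) lies 19 mm behind it (robot.grasp_offset is the distance from the TCP to the grasp point, in m); z points along the fingers, y is the direction in which the jaws open and shut (so a half turn about z gives the same grasp; the last joint's range is limited). The gripper opens to 94 mm and grips with 3 to 60 N. Pads are 16 mm wide; open, the fingers measure 119 mm over their backs; the gripper's body (75 mm by 177 mm) begins 78 mm behind the grasp point.
Start: joints at [1.063, 0.087, 1.371, -0, 1.684, -0.103], TCP at [0.217, 0.506, 0.206] pointing down, gripper open.
Joint ranges: [-3.1, 3.1], [-0.76, 2.03], [0.27, 2.55], [-1.08, 4.22], [0.17, 2.65], [-2.57, 2.57]. Speed limits (rad/s): [2.79, 2.79, 3.14, 3.14, 3.14, 3.14].

INTERFACE

Orientations are given as [roll, pitch, yaw] about the fixed x, y, z axes, in that order (R = Rz(yaw) Ry(pitch) Rx(roll)).
In Python, from bench import status, viewer, order, robot gives the robot as it stands. The module is installed in compiled form; this text tells all that it offers.
- The arm moves only by the tool move_arm, never from a script. Its argument "targets" is a list of rows, each a list of 3 entries, a list of its own where there are three numbers: the shift along the tool's x, y, z in mm, then the turn, a rotation vector about the tool's x, y, z in degrees, then the opening, from -1 (shut) to 1 (fully open). A call has 1 to 20 rows; each row is the pose to reach, as a shift and turn from the pose commanded when the call began, along the tool's axes at that moment; what a row does not reach only later rows make up. A row lasts 1/8 s, in which the tool goes at most 62.5 mm and 10.7 degrees, less where a joint would pass 70% of its speed; a pose out of reach is approached as far as the arm can. A call with a gripper value outside its range is refused whole. The fingers move at their own pace and stop on an object; the grip force is fixed at half the most. Time passes only in rows, so rows that repeat a pose let the fingers close. It gives the time, the measured TCP pose, the force and the opening at its end, in the units of the state.
- status.get_obs(): the state, without advancing time (a new reading comes with each control period).
- viewer.snapshot(name): name is "scene" or "top" or "wrist"; returns the picture (384x512x3 uint8, red, green, blue); there is no depth.
- viewer.camera_model(name): a dict with "K" (3x3 intrinsics, pixels), "D" ([k1, k2, p1, p2, k3] as OpenCV has them; the pictures are not rectified), "xyz" and "attitude" of the camera in the world; the wrist camera has in their place "T_tool_cam" (4x4, takes a point from camera to tool coordinates, whose origin is the TCP and whose axes are the flange's). Camera axes: x right, y up, looking along -z (the intrinsics and any distortion apply to the point x, -y, -z); pixel columns grow to the right and rows downward; lengths in m; the calibration is good to about 2 mm. A picture is of the moment at which its call begins: read the wrist's pose just before it. camera_model takes no time and is no camera call.
- order.close_job(): hands the job in, once; it reports no verdict.
The state is a dict: "time": time; "joint_positions": joint angles; "qvel": joint speeds; "joint_torque": joint torques, N m; "tool_pos": TCP position; "ee_rot": TCP orientation; "wrist_force": force on the tool from outside, world axes, zero at the start; "wrist_torque": the same for the moment, N m; "width": finger opening in m.
Only numpy, scipy, OpenCV 4.12 (cv2) and the standard library are available. Lean on these libraries where they do the work, as an engineer would, in place of code of your own. Each camera call takes 0.05 s, during which the arm holds its last target. There are 200 camera calls.

TASK

Load the pipette-tip box into the bench dock: hold the orange spring gate open with the hand, slide the box along the bench past it and press it gently but firmly home until it bottoms on the sprung back stop, and keep it there while you let the gate close behind it, so that the box stays locked in. Leave the label roll, the timer and the marker where they are.

Things in the scene. Friction and masses are not known exactly. Their poses are not given: they have to be found in the camera images.
- dock: Grey and aluminium dock fixed to the bench, about 310 x 235 mm. Origin: on the bench, mid-lane, in the plane of the inner face of the gate's tongue. +x is the way the box goes in, +y points to the gate side, z up. The box slides on the bench itself. A foot plate with two gate bearings, up to 48 mm high, lies at y = 96 to 136 mm. All x, y below are in this frame.
- far_guide (a point): Mid-length of the lane face of the guide wall opposite the gate, on the bench at dock (-17.5, -63) mm. That wall is 40 mm tall, straight from x = -125 to +90 mm, its mouth flaring outward to x = -155 mm. Facing it, at y = +64.5 mm, are a low sill under the gate, 17 mm tall, with the same flared mouth, and from x = 33 to 90 mm a wall 40 mm tall.
- bridge (a point): Middle of the top of the hold-down bridge across the lane, dock (76, 0, 84) mm. It is 24 mm wide along x, underside 77 mm above the bench, so the box can only be slid in under it, not put in from above.
- back_stop (a point): Centre of the rubber pad of the back stop in its foremost setting, at dock x = 70 mm, y = 0, 38 mm high (a fixed mark). The real pad is set 0 to 10 mm deeper each time, not reported: feel it. It is met with the box centre at x = 28 to 38 mm, gives 18 mm at 3 to 7 N, then bottoms hard; about 15 N on the box shows it is home. Without the gate the pad pushes the box out again.
- gate (a joint): Opening of the orange gate in m along dock +y: 0 closed, 0.024 fully open; springs close it, 2.5 N closed, 6 N fully open. A low tongue, 4 to 17 mm above the bench, at x = -10 to 0, reaches into the lane to y = 50.5 mm when closed; from 0.015 on it is clear. It is square: the box cannot push it open. Fingertips 22 mm or more above the bench pass over it.
- gate_tab (a point): Mid-length of the lane face of the gate's upright tab, at dock (-55, 65.5, 40) mm when closed; moves with the gate. The tab is 20 to 60 mm above the bench, straight from x = -120 to +10 mm, tail flaring outward to x = -150 mm. Press it towards +y to open the gate; spread fingers can press it aside and push the box's back at the same time.
- tip_box: Pipette-tip box, blue base, clear lid (fixed shut), 0.35 kg, 70 mm tall. Origin: centre of underside. Own x is the long way, -61 to +62 mm (lid lip, 24 mm wide, to -65 mm at 50 mm height); own y -42.5 to +42.5 mm. It goes in broadside as it starts: own +x towards the gate (dock +y), own +y face at the back. 2 mm play each side at dock y = 0; locked in, its origin is at dock x = 42 mm.
- label_roll: Bystander: roll of white labels, 58 mm across, 24 mm high, lying on the bench beyond the far guide wall. Origin: centre of its underside.
- bench_timer: Bystander: white bench timer, 64 x 64 x 22 mm, on the bench beyond the far guide wall. Origin: centre of its underside.
- marker_black: Bystander: marker pen, 134 mm long, 15 mm high, lying beside the box's start on the gate side. Origin: centre of its underside, own y along the pen.
Not all that is in view belongs to the job. There is more than one size of the tip_box; the job needs the largest.

How it is judged:
On the way, in this order (a step that is already met when the one before it is completed fails the run):
1. the gate is held open before the box goes through it (value of joint gate above 0.012 m and x of tip_box in the frame of dock below -0.03 m), for 0.1 s.
2. with the gate still open, the fingers press the box home on the back stop (at least 11 N) (value of joint gate above 0.012 m and x of tip_box in the frame of dock above 0.043 m and contact force between the fingers and tip_box above 11 N), for 0.1 s.
3. the gate has closed behind the box (value of joint gate below 0.004 m and x of tip_box in the frame of dock above 0.037 m), for 0.1 s.
At the end, for the whole second after the job is handed in: The gate is closed again (within 4 mm), and the box stands flat and at rest in the dock behind the gate's tongue: origin at dock x = 37 to 60 mm, y within 6 mm of the lane's middle, square to the lane within 5 degrees (all of step 3 and x of tip_box in the frame of dock below 0.06 m and y of tip_box in the frame of dock between -0.006 and 0.006 m and angle between the x axis of tip_box and the y axis of dock, either way round below 0.09 rad and angle between tip_box's own z axis and vertical below 0.06 rad and height (world z) of tip_box below 0.005 m and linear speed of tip_box below 0.01 m/s); the robot touches nothing.
It fails at once if the box is rammed (more than 40 N from the fingers) (contact force between the fingers and tip_box above 40 N).
It fails at once if the box is tipped up (angle between tip_box's own z axis and vertical above 0.35 rad).
It fails at once if the label roll is displaced by more than 20 mm (distance of label_roll from where it was at the start of the episode above 0.02 m).
It fails at once if the timer is displaced by more than 20 mm (distance of bench_timer from where it was at the start of the episode above 0.02 m).
It fails at once if the marker is displaced by more than 20 mm (distance of marker_black from where it was at the start of the episode above 0.02 m).
It also fails if it takes over 67 s, if anything falls off the work surface, if the arm or the gripper's body presses on something with over 40 N, if the wrist force passes 120 N, or if a joint passes its speed limit or range.

## Working session

There is one attempt and no reset: what is moved stays moved. The work goes in short steps, Python scripts to look and compute and a tool call to move; the robot and the scene stay as the last step left them, time stands still between calls to the robot, and variables do not carry over. Pictures are saved under pics/ and viewed, about 8 in all and at most 12, crops included, and the job is handed in when it is done.

Besides the shell and the picture viewer there is one more tool, called in YAML: its name, and indented under it one key for each argument. move_arm: Moves the arm, as the interface text tells. Its arguments: {"type":"object","properties":{"targets":{"type":"array"}},"required":["targets"]}

```bash
mkdir -p pics; cat > h.py <<'E'
import numpy as np, cv2
from scipy.spatial.transform import Rotation as R
from bench import status, viewer, order, robot
def snap(n,f):
    o=status.get_obs(); im=viewer.snapshot(n); cv2.imwrite('pics/'+f+'.png',im[:,:,::-1]); return o,im
def cam(n,o=None):
    m=viewer.camera_model(n)
    K=np.array(m['K']);D=np.array(m['D'],float)
    if 'T_tool_cam' in m:
        T=np.eye(4);T[:3,:3]=R.from_euler('xyz',o['ee_rot']).as_matrix() if np.size(o['ee_rot'])==3 else np.array(o['ee_rot']);T[:3,3]=o['tool_pos']
        T=T@np.array(m['T_tool_cam']);return K,D,T[:3,3],T[:3,:3]
    a=np.array(m['attitude'])
    Rm=a if a.shape==(3,3) else R.from_euler('xyz',a).as_matrix()
    return K,D,np.array(m['xyz']),Rm
def ray(c,px,z):
    K,D,p,Rm=c
    u=cv2.undistortPoints(np.array(px,float).reshape(-1,1,2),K,D).reshape(-1,2)
    d=np.c_[u[:,0],-u[:,1],-np.ones(len(u))]@Rm.T
    return p+d*((np.reshape(z,(-1,1))-p[2])/d[:,2:])
def proj(c,P):
    K,D,p,Rm=c
    q=(np.atleast_2d(P)-p)@Rm*[1,-1,-1]
    return cv2.projectPoints(q,np.zeros(3),np.zeros(3),K,D)[0].reshape(-1,2)
E
python3 - <<'E'
from h import *
print(status.get_obs());
for n in('scene','top'): print(viewer.camera_model(n))
_,a=snap('top','top0');_,b=snap('scene','scene0')
E
```

```text
{'time': 0.0, 'joint_positions': array([ 1.06287510e+00,  8.79711035e-02,  1.37221945e+00,  3.20644032e-06,
        1.68358966e+00, -1.03087733e-01]), 'qvel': array([ 0.00061311,  0.0011232 , -0.00195104,  0.00024714,  0.00177345,
       -0.00104684]), 'joint_torque': array([-2.40239751e-04, -3.40191078e+01, -3.02420640e+01,  7.17192516e-02,
        3.31877859e-02, -1.87406790e-04]), 'tool_pos': array([0.21636174, 0.50507403, 0.20431303]), 'ee_rot': array([-3.13941704e+00, -2.28280743e-04,  2.73675926e+00]), 'wrist_force': array([-0.50787986, -0.34884496, -0.02285826]), 'wrist_torque': array([-0.03168149,  0.0608968 , -0.03781287]), 'width': 0.09412458024968463}
{'K': array([[360.18398257,   0.        , 257.4534742 ],
       [  0.        , 360.18398257, 197.50630402],
       [  0.        ,   0.        ,   1.        ]]), 'D': array([-0.02841264,  0.        ,  0.        ,  0.        ,  0.        ]), 'xyz': array([-0.00610833, -0.56151832,  0.60617876]), 'attitude': array([ 0.9437984 , -0.02316224, -0.77371839])}
{'K': array([[491.15369877,   0.        , 256.70482599],
       [  0.        , 491.15369877, 191.31934938],
       [  0.        ,   0.        ,   1.        ]]), 'D': array([-0.09794787,  0.        ,  0.        ,  0.        ,  0.        ]), 'xyz': array([ 0.30862421, -0.02674204,  1.34187874]), 'attitude': array([ 0.17452511, -0.00734396, -1.57601822])}
```

View pics/top0.png

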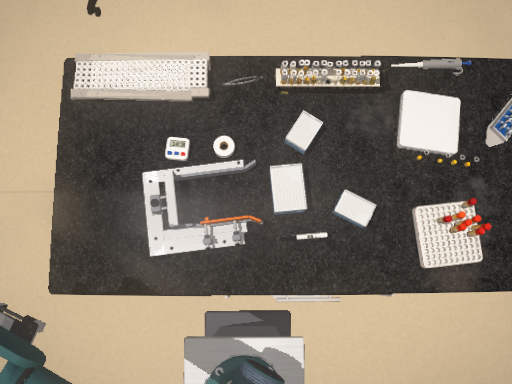

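View pics/scene0.png

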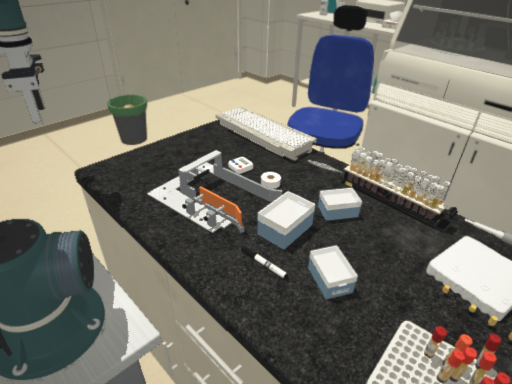

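The top view shows the dock at (200,205), with its mouth facing right and the orange gate near (230,219). There are three box candidates: (288,188), (304,131) and (355,208). The first looks largest and stands broadside at the dock mouth. I'll confirm it with an enlarged crop and measurements.

```bash
python3 - <<'E'
from h import *
im=cv2.imread('pics/top0.png')
c=im[135:265,135:335]; cv2.imwrite('pics/crop0.png',cv2.resize(c,None,fx=4,fy=4,interpolation=cv2.INTER_CUBIC))
C=cam('top')
g=cv2.cvtColor(im,cv2.COLOR_BGR2HSV)
# lids: pale regions
m=((g[...,2]>110)&(g[...,1]<110)).astype(np.uint8)
n,l,s,ce=cv2.connectedComponentsWithStats(m)
for i in range(1,n):
    if 150<s[i,4]<4000 and s[i,0]<390 and 100<s[i,1]<290:
        pts=np.argwhere(l==i)[:,::-1].astype(np.float32)
        r=cv2.minAreaRect(pts); bp=cv2.boxPoints(r); W=ray(C,bp,0.07)
        print(np.round(ce[i]),s[i,4],'sides',np.linalg.norm(W[0]-W[1]).round(4),np.linalg.norm(W[1]-W[2]).round(4),'ctr z=.07',W.mean(0).round(4),'z0',ray(C,[r[0]],0.)[0].round(4),np.round(W[:,:2],3).tolist())
mo=((g[...,0]<18)&(g[...,1]>140)&(g[...,2]>100)).astype(np.uint8)
mo[:, 300:]=0; mo[:150]=0
p=np.argwhere(mo)[:,::-1]; print('orange',len(p),p.min(0),p.max(0))
E
```

```text
[303. 131.] 891 sides 0.1053 0.0665 ctr z=.07 [ 0.6971 -0.1635  0.07  ] z0 [ 0.7181 -0.1709  0.    ] [[0.672, -0.108], [0.76, -0.166], [0.722, -0.22], [0.635, -0.161]]
[224. 146.] 366 sides 0.0566 0.0606 ctr z=.07 [0.6567 0.0504 0.07  ] z0 [0.6757 0.0546 0.    ] [[0.671, 0.089], [0.697, 0.039], [0.642, 0.012], [0.617, 0.062]]
[177. 148.] 490 sides 0.0635 0.0636 ctr z=.07 [0.6509 0.1759 0.07  ] z0 [0.6696 0.187  0.    ] [[0.623, 0.209], [0.686, 0.205], [0.679, 0.142], [0.616, 0.147]]
[288. 188.] 1611 sides 0.09 0.1312 ctr z=.07 [ 0.5423 -0.1194  0.07  ] z0 [ 0.5545 -0.1245  0.    ] [[0.603, -0.069], [0.612, -0.159], [0.481, -0.169], [0.473, -0.081]]
[354. 208.] 978 sides 0.0711 0.0977 ctr z=.07 [ 0.4872 -0.2947  0.07  ] z0 [ 0.4969 -0.3093  0.    ] [[0.478, -0.235], [0.541, -0.268], [0.496, -0.355], [0.434, -0.321]]
[312. 235.] 169 sides 0.0813 0.0142 ctr z=.07 [ 0.4161 -0.1789  0.07  ] z0 [ 0.422  -0.1872  0.    ] [[0.42, -0.138], [0.426, -0.219], [0.412, -0.22], [0.406, -0.139]]
orange 180 [181 152] [260 223]
```

View pics/crop0.png

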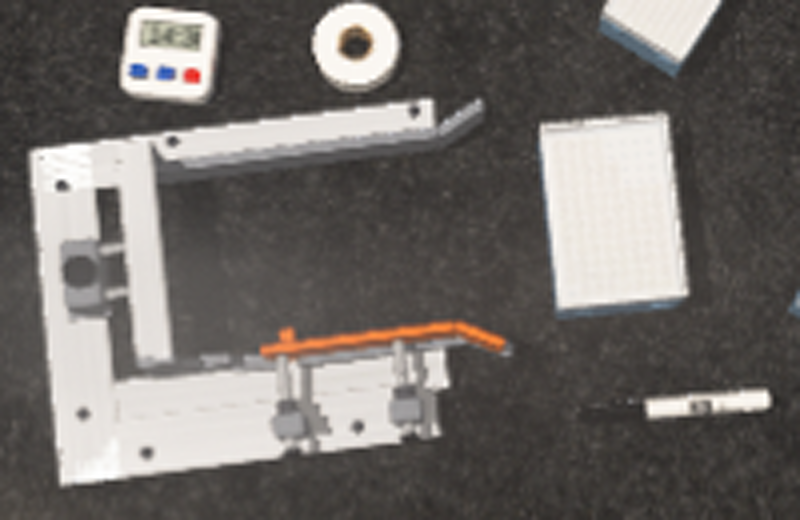

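Candidate (288,188) measures 90 x 131 mm against 105 x 66 and 98 x 71 for the others, so it is the largest and is the tip_box. The crop shows the tab's lane edge from (263,347) to (458,323), the wall edges and the bridge's right edge from (155,150) to (172,360). Next I'll get the dock pose from these points.

```bash
cat > dock.py <<'E'
from h import *
C=cam('top')
# crop px, z, dock xy
F=[((262,347),.06,(10,65.5)),((458,322),.06,(-120,65.5)),((168,182),0.0,(90,-63)),((440,145),0.0,(-125,-63)),((173,357),.084,(64,64)),((155,150),.084,(64,-64))]
px=np.array([f[0] for f in F])/4+135-0.4; 
W=ray(C,px,[f[1] for f in F])[:,:2]; d=np.array([f[2] for f in F])/1000
print(W.round(4))
def fit(w,d):
    a=d-d.mean(0);b=w-w.mean(0)
    t=np.arctan2((a[:,0]*b[:,1]-a[:,1]*b[:,0]).sum(),(a*b).sum()); r=np.array([[np.cos(t),-np.sin(t)],[np.sin(t),np.cos(t)]])
    o=w.mean(0)-r@d.mean(0); return t,o,((w-o)@r-d)*1000
for s in ([0,1],[2,3],[0,1,2,3],range(6)):
    t,o,e=fit(W[list(s)],d[list(s)]); print(np.degrees(t).round(2),o.round(4),e.round(1).tolist())
c,sn=np.cos(t),np.sin(t); r=np.array([[c,-sn],[sn,c]])
print('box top corners in dock',((np.array([[0.603,-0.069],[0.612,-0.159],[0.481,-0.169],[0.473,-0.081]])-o)@r).round(4).tolist())
E
python3 dock.py
```

```text
[[ 0.4552  0.1116]
 [ 0.4712 -0.017 ]
 [ 0.5778  0.1855]
 [ 0.6034 -0.0043]
 [ 0.4461  0.1664]
 [ 0.5824  0.1813]]
97.11 [0.5214 0.11  ] [[-0.2, -0.0], [0.2, -0.0]]
97.67 [0.5258 0.0995] [[-11.8, 0.0], [11.8, 0.0]]
95.59 [0.5246 0.1051] [[3.2, 3.0], [3.6, -0.5], [-15.2, 2.2], [8.4, -4.8]]
96.07 [0.5232 0.1068] [[2.0, 1.7], [2.4, -0.7], [-17.6, 0.4], [6.0, -5.0], [3.4, 6.4], [3.8, -2.7]]
box top corners in dock [[-0.1833, -0.0607], [-0.2737, -0.0602], [-0.2698, 0.0712], [-0.1814, 0.0698]]
```

Dropping the wall end that the bridge hides, the points agree: dock angle is about 97.2° and the origin about (0.5225, 0.110). The box is at about dock (-227, +5) and turned about 2°. I'll set the tool's x along dock +x and go above the space behind the box.

```bash
cat > go.py <<'E'
from h import *
T=np.radians(97.2);O=np.array([.5225,.110])
def d2w(x,y,z): return np.r_[O+np.array([[np.cos(T),-np.sin(T)],[np.sin(T),np.cos(T)]])@[x,y],z]
def w2d(p): 
    r=np.array([[np.cos(T),-np.sin(T)],[np.sin(T),np.cos(T)]]); return np.c_[(np.atleast_2d(p)[:,:2]-O)@r,np.atleast_2d(p)[:,2]]
def show():
    o=status.get_obs(); print('t',o['time'],'tcp dock mm',(w2d(o['tool_pos'])*1000).round(1),'yaw',np.degrees(o['ee_rot']).round(1))
E
python3 - <<'E'
from go import *
o=status.get_obs();Rm=R.from_euler('xyz',o['ee_rot'])
t=R.from_euler('xyz',[np.pi,0,T])
p=d2w(-.31,0,.20);print(p,'shift',(Rm.inv().apply(p-[.217,.506,.206])*1000).round(1),'rot',np.degrees((Rm.inv()*t).as_rotvec()).round(2))
E
```

```text
[ 0.5613533  -0.19755556  0.2       ] shift [-593.6 -511.1    6.9] rot [-1.100e-01  5.000e-02  5.961e+01]
```

move_arm:
  targets:
    - [[-594,-511,6],[0,0,59.6],1]
    - [[-594,-511,6],[0,0,59.6],1]
    - [[-594,-511,6],[0,0,59.6],1]
    - [[-594,-511,6],[0,0,59.6],1]
    - [[-594,-511,6],[0,0,59.6],1]
    - [[-594,-511,6],[0,0,59.6],1]
    - [[-594,-511,6],[0,0,59.6],1]
    - [[-594,-511,6],[0,0,59.6],1]
    - [[-594,-511,6],[0,0,59.6],1]
    - [[-594,-511,6],[0,0,59.6],1]
    - [[-594,-511,6],[0,0,59.6],1]
    - [[-594,-511,6],[0,0,59.6],1]
    - [[-594,-511,6],[0,0,59.6],1]
    - [[-594,-511,6],[0,0,59.6],1]
    - [[-594,-511,6],[0,0,59.6],1]
    - [[-594,-511,6],[0,0,59.6],1]
    - [[-594,-511,6],[0,0,59.6],1]
    - [[-594,-511,6],[0,0,59.6],1]

```text
time: 2.35
tool_pos: [0.5613, -0.1973, 0.1999]
ee_rot: [3.141, 0.0, 1.698]
wrist_force: [-0.8, -0.2, 0.1]
width: 0.0939
```

```bash
python3 - <<'E'
from go import *
show(); o,im=snap('wrist','w1')
print(viewer.camera_model('wrist')['T_tool_cam'])
C=cam('wrist',o)
im=cv2.imread('pics/w1.png')
def d(pt,c): cv2.circle(im,tuple(int(v) for v in np.clip(pt,-999,999)),3,c,1)
# predicted box top corners and bench-level points
for x in(-42.5,42.5):
  for y in(-65,62):
    d(proj(C,d2w((-227+x)/1e3,(5+y)/1e3,.07))[0],(0,0,255))
cv2.imwrite('pics/w1m.png',im)
E
```

```text
t 2.35 tcp dock mm [[-309.8    0.   199.9]] yaw [180.    0.   97.3]
[[-7.43819694e-04  9.63457182e-01  2.67861354e-01  7.90599870e-02]
 [ 9.99999568e-01  8.66121598e-04 -3.38427699e-04  1.98858218e-04]
 [-5.58061102e-04  2.67860987e-01 -9.63457410e-01 -1.79145961e-01]
 [ 0.00000000e+00  0.00000000e+00  0.00000000e+00  1.00000000e+00]]
```

View pics/w1m.png

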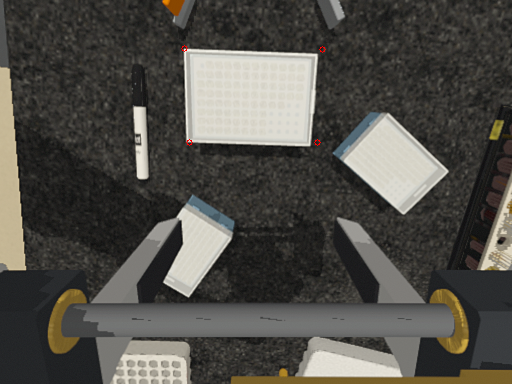

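The wrist view shows the box's lid with corners at (185,50), (317,54), (314,146) and (189,143). A small box at (198,246) lies beneath the gate-side finger, so I'll measure the box, that small box and the gate tab's tail.

```bash
python3 - <<'E'
from go import *
o=status.get_obs();C=cam('wrist',o)
for n,pts,z in [('box',[(185,50),(317,54),(314,146),(189,143)],.07),('small top',[(187,205),(230,237),(186,296),(166,270)],.05),('small base',[(193,196),(235,229)],0.03),('tab tail',[(164,3)],.06),('marker',[(137,66),(142,179)],.008)]:
    print(n,(w2d(ray(C,pts,z))*1000).round(1)[:,:2].tolist())
E
```

```text
box [[-185.6, 66.2], [-188.9, -54.9], [-273.4, -56.3], [-270.5, 67.6]]
small top [[-341.9, 78.3], [-380.6, 31.4], [-458.2, 86.5], [-422.9, 108.0]]
small base [[-337.5, 75.4], [-379.2, 27.0]]
tab tail [[-144.8, 84.9]]
marker [[-193.0, 133.9], [-322.5, 141.4]]
```

The box is at dock (-229.5, +5), turned 1.4°, with its back at x ≈ -272. At x = -298 the fingers have room to come down. I'll push with both fingers first to square the box in the mouth.

move_arm:
  targets:
    - [[12,0,60],[0,0,0],0.7]
    - [[12,0,115],[0,0,0],0.7]
    - [[12,0,150],[0,0,0],0.7]
    - [[12,0,170],[0,0,0],0.7]
    - [[12,0,170],[0,0,0],0.7]
    - [[20,0,170],[0,0,0],0.7]
    - [[26,0,170],[0,0,0],0.7]
    - [[32,0,170],[0,0,0],0.7]
    - [[38,0,170],[0,0,0],0.7]
    - [[44,0,170],[0,0,0],0.7]
    - [[50,0,170],[0,0,0],0.7]

```text
time: 3.78
tool_pos: [0.5561, -0.1499, 0.0311]
ee_rot: [3.139, 0.004, 1.696]
wrist_force: [0.6, -5.3, 4.5]
width: 0.0802
```

move_arm:
  targets:
    - [[8,0,0],[0,0,0],0.7]
    - [[16,0,0],[0,0,0],0.7]
    - [[24,0,0],[0,0,0],0.7]
    - [[32,0,0],[0,0,0],0.7]
    - [[40,0,0],[0,0,0],0.7]
    - [[48,0,0],[0,0,0],0.7]
    - [[56,0,0],[0,0,0],0.7]
    - [[64,0,0],[0,0,0],0.7]
    - [[72,0,0],[0,0,0],0.7]
    - [[80,0,0],[0,0,0],0.7]

```text
time: 5.03
tool_pos: [0.5479, -0.0707, 0.0314]
ee_rot: [3.135, 0.005, 1.696]
wrist_force: [4.6, -5.3, 2.1]
width: 0.0796
```

```bash
python3 - <<'E'
from go import *
show(); o,im=snap('wrist','w2');o=status.get_obs();print(o['wrist_force'],o['width'])
E
```

```text
t 5.025 tcp dock mm [[-182.5   -2.5   31.4]] yaw [179.6   0.3  97.2]
[ 4.78035173 -4.22039841  1.796429  ] 0.0800307406400653
```

View pics/w2.png

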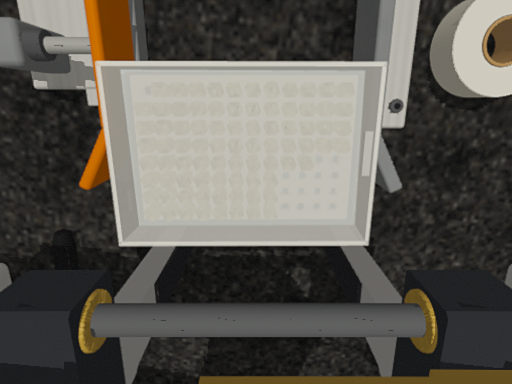

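The wrist view shows the box square and entering the mouth, between the orange tail at (95,180) and the wall flare at (390,180). The small side force is the mouth centring it. I'll push on to box x ≈ -77, short of the tongue.

move_arm:
  targets:
    - [[8,0,0],[0,0,0],0.7]
    - [[16,0,0],[0,0,0],0.7]
    - [[24,0,0],[0,0,0],0.7]
    - [[32,0,0],[0,0,0],0.7]
    - [[40,0,0],[0,0,0],0.7]
    - [[48,0,0],[0,0,0],0.7]
    - [[54,0,0],[0,0,0],0.7]
    - [[54,0,0],[0,0,0],0.7]

```text
time: 6.08
tool_pos: [0.5402, -0.0162, 0.0309]
ee_rot: [3.137, 0.003, 1.696]
wrist_force: [3.9, -4.1, 2.0]
width: 0.0797
```

```bash
python3 - <<'E'
from go import *
show(); o,im=snap('wrist','w3');print(o['wrist_force'],o['width'])
snap('top','t3'); im=cv2.imread('pics/t3.png')[130:270,130:330]
cv2.imwrite('pics/t3c.png',np.vstack([cv2.resize(im,None,fx=2.56,fy=2.0),cv2.imread('pics/w3.png')[:300]]))
E
```

```text
t 6.075 tcp dock mm [[-127.4   -1.7   30.9]] yaw [1.797e+02 1.000e-01 9.720e+01]
[ 3.86544133 -4.09302957  1.9796422 ] 0.07965407508897401
```

View pics/t3c.png

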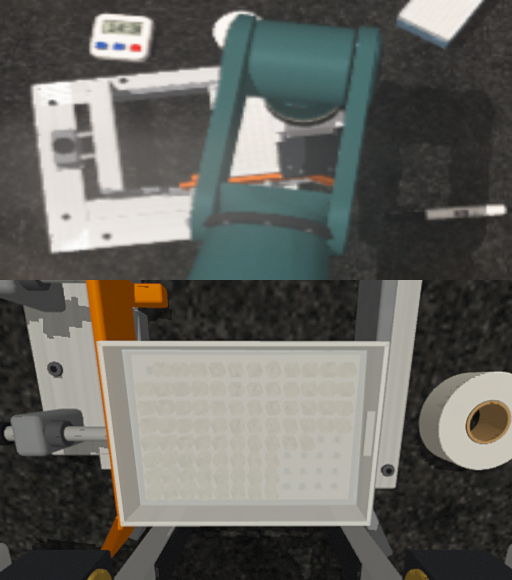

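```bash
python3 - <<'E'
from go import *
o=status.get_obs();C=cam('wrist',o)
for n,pts,z in [('box',[(98,62),(388,62),(374,245),(119,245)],.07),('tongue',[(167,27),(165,5)],.017),('tab',[(128,5),(135,60)],.06),('wall top lane edge',[(384,5),(386,60)],.04)]:
    print(n,(w2d(ray(C,pts,z))*1000).round(1)[:,:2].tolist())
E
```

```text
box [[-32.4, 64.9], [-32.5, -56.1], [-116.3, -58.6], [-115.9, 66.4]]
tongue [[-8.3, 48.9], [2.7, 49.1]]
tab [[-8.7, 53.7], [-30.5, 53.1]]
wall top lane edge [[-3.4, -63.0], [-28.2, -66.8]]
```

The frame checks out: I read the tongue at x = -8 to +3 and y = 49, against -10 to 0 and 50.5. The box is square in the lane at x ≈ -76. Next I'll back off, offset the hand to the gate side, slip the outer finger inside the tab's tail and press the gate open.

move_arm:
  targets:
    - [[-20,0,0],[0,0,0],0.7]
    - [[-44,0,0],[0,0,0],0.6]
    - [[-44,-15,0],[0,0,0],0.45]
    - [[-44,-29,0],[0,0,0],0.45]
    - [[-44,-29,0],[0,0,0],0.45]
    - [[-36,-29,0],[0,0,0],0.45]
    - [[-28,-29,0],[0,0,0],0.45]
    - [[-20,-29,0],[0,0,0],0.45]
    - [[-13,-29,0],[0,0,0],0.45]
    - [[-6,-29,0],[0,0,0],0.45]
    - [[-6,-29,0],[0,0,0],0.45]

```text
time: 7.55
tool_pos: [0.5125, -0.0262, 0.0306]
ee_rot: [3.137, 0.004, 1.698]
wrist_force: [4.0, -4.1, -0.6]
width: 0.0681
```

move_arm:
  targets:
    - [[0,-4,0],[0,0,0],0.45]
    - [[0,-8,0],[0,0,0],0.45]
    - [[0,-11,0],[0,0,0],0.45]
    - [[0,-11,0],[0,0,0],0.45]
    - [[0,-11,0],[0,0,0],0.45]

```text
time: 8.18
tool_pos: [0.5023, -0.0275, 0.0307]
ee_rot: [3.135, 0.004, 1.697]
wrist_force: [5.3, -3.5, -1.3]
width: 0.0684
```

```bash
python3 - <<'E'
from go import *
show(); o,im=snap('wrist','w4');print(R.from_euler('xyz',o['ee_rot']).inv().apply(o['wrist_force']),o['width'])
E
```

```text
t 8.175 tcp dock mm [[-133.9   37.3   30.7]] yaw [179.6   0.2  97.2]
[-4.15872158  4.78264567  1.38119687] 0.06837997115930454
```

View pics/w4.png

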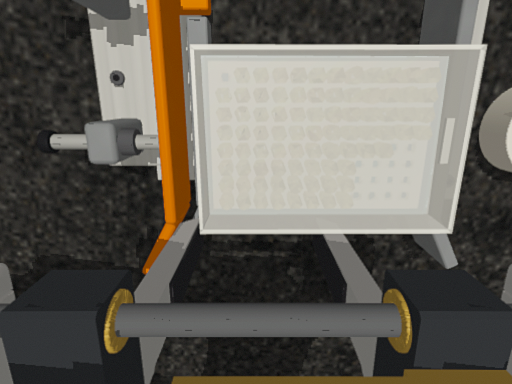

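The finger is pressing the tab's tail at (165,245), and the gate has moved aside. The tongue tip is at (210,8).

```bash
python3 - <<'E'
from go import *
o=status.get_obs();C=cam('wrist',o)
for n,pts,z in [('box',[(191,45),(486,45),(454,233),(200,233)],.07),('tongue',[(210,11)],.017),('sill edge tongue ref: tab top',[(186,20),(189,190)],.06)]:
    print(n,(w2d(ray(C,pts,z))*1000).round(1)[:,:2].tolist())
E
```

```text
box [[-32.3, 64.7], [-32.5, -56.8], [-116.4, -58.2], [-116.1, 65.3]]
tongue [[-6.8, 63.2]]
sill edge tongue ref: tab top [[-20.9, 68.2], [-97.3, 71.5]]
```

The tongue has moved 14.3 mm aside and should reach about 18 mm once the finger is on the straight part of the tab. I'll push the box in, stopping short of the back stop.

move_arm:
  targets:
    - [[6,-1,0],[0,0,0],0.45]
    - [[12,-1,0],[0,0,0],0.45]
    - [[18,-1,0],[0,0,0],0.45]
    - [[24,-1,0],[0,0,0],0.45]
    - [[30,-1,0],[0,0,0],0.45]
    - [[36,-1,0],[0,0,0],0.45]
    - [[36,-1,0],[0,0,0],0.45]

```text
time: 9.1
tool_pos: [0.4982, 0.0076, 0.0318]
ee_rot: [3.132, 0.005, 1.697]
wrist_force: [6.2, -4.5, 0.8]
width: 0.0684
```

```bash
python3 - <<'E'
from go import *
show(); o,im=snap('wrist','w5');print(R.from_euler('xyz',o['ee_rot']).inv().apply(o['wrist_force']),o['width'])
E
```

```text
t 9.1 tcp dock mm [[-98.5  36.9  31.8]] yaw [179.4   0.3  97.2]
[-5.24402824  5.55092962 -0.76785613] 0.06843837586422291
```

View pics/w5.png

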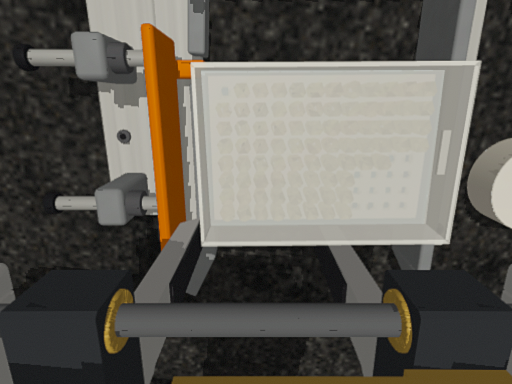

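The box front is already beside the tongue at (190,68) with no jam (5 N along the lane). I'll keep going.

move_arm:
  targets:
    - [[6,0,0],[0,0,0],0.45]
    - [[12,0,0],[0,0,0],0.45]
    - [[18,0,0],[0,0,0],0.45]
    - [[24,0,0],[0,0,0],0.45]
    - [[30,0,0],[0,0,0],0.45]
    - [[36,0,0],[0,0,0],0.45]
    - [[42,0,0],[0,0,0],0.45]
    - [[48,0,0],[0,0,0],0.45]
    - [[54,0,0],[0,0,0],0.45]
    - [[60,0,0],[0,0,0],0.45]
    - [[66,0,0],[0,0,0],0.45]
    - [[66,0,0],[0,0,0],0.45]

```text
time: 10.65
tool_pos: [0.4898, 0.0733, 0.0316]
ee_rot: [3.132, 0.005, 1.697]
wrist_force: [5.5, -4.9, 1.3]
width: 0.0681
```

```bash
cat > f.py <<'E'
from go import *
show(); o=status.get_obs();print(R.from_euler('xyz',o['ee_rot']).inv().apply(o['wrist_force']).round(1))
E
python3 f.py
```

```text
t 10.65 tcp dock mm [[-32.3  37.   31.6]] yaw [179.5   0.3  97.2]
[-5.5  4.9 -1.2]
```

Box x is about 18 mm, before the pad. I'll go on in small steps and watch the force.

move_arm:
  targets:
    - [[4,0,0],[0,0,0],0.45]
    - [[8,0,0],[0,0,0],0.45]
    - [[12,0,0],[0,0,0],0.45]
    - [[16,0,0],[0,0,0],0.45]
    - [[20,0,0],[0,0,0],0.45]
    - [[20,0,0],[0,0,0],0.45]

```text
time: 11.4
tool_pos: [0.4882, 0.0906, 0.0321]
ee_rot: [3.131, 0.009, 1.696]
wrist_force: [7.1, -11.0, 2.1]
width: 0.068
```

move_arm:
  targets:
    - [[3,0,0],[0,0,0],0.45]
    - [[6,0,0],[0,0,0],0.45]
    - [[9,0,0],[0,0,0],0.45]
    - [[12,0,0],[0,0,0],0.45]
    - [[12,0,0],[0,0,0],0.45]

```text
time: 12.02
tool_pos: [0.4869, 0.1009, 0.0323]
ee_rot: [3.131, 0.012, 1.695]
wrist_force: [6.8, -14.9, 3.0]
width: 0.0679
```

```bash
python3 f.py
```

```text
t 12.025 tcp dock mm [[-4.6 36.5 32.3]] yaw [179.4   0.7  97.1]
[-15.7   4.9  -2.7]
```

move_arm:
  targets:
    - [[2,0,0],[0,0,0],0.45]
    - [[4,0,0],[0,0,0],0.45]
    - [[4,0,0],[0,0,0],0.45]

```text
time: 12.4
tool_pos: [0.4866, 0.1034, 0.0324]
ee_rot: [3.131, 0.015, 1.694]
wrist_force: [6.0, -18.5, 4.2]
width: 0.0682
```

```bash
python3 f.py
```

```text
t 12.4 tcp dock mm [[-2.1 36.5 32.4]] yaw [179.4   0.9  97.1]
[-19.2   3.7  -3.9]
```

move_arm:
  targets:
    - [[1.5,0,0],[0,0,0],0.45]
    - [[3,0,0],[0,0,0],0.45]
    - [[3,0,0],[0,0,0],0.45]

```text
time: 12.78
tool_pos: [0.4865, 0.1035, 0.0326]
ee_rot: [3.131, 0.021, 1.692]
wrist_force: [7.8, -26.7, 4.7]
width: 0.068
```

```bash
python3 f.py; python3 - <<'E'
from go import *
snap('wrist','w6')
E
```

```text
t 12.775 tcp dock mm [[-1.9 36.5 32.6]] yaw [179.4   1.2  97. ]
[-27.5   4.5  -4.1]
```

View pics/w6.png

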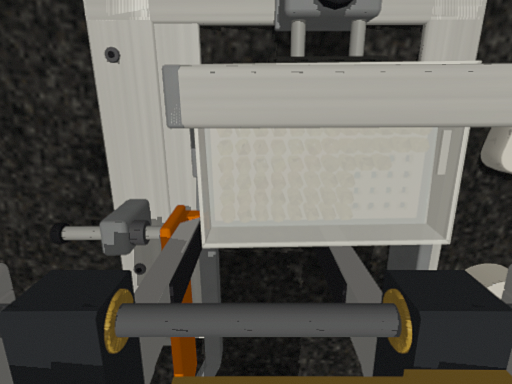

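The stop is bottomed: 3 mm more command gave 0.2 mm of motion and +8 N, about 22 to 25 N on the box, with the gate still open in the view. Before closing, I'll yaw the hand 4° about the pushing finger so the gate finger trails clear of the box corner, and ease the push a little.

move_arm:
  targets:
    - [[-2,0,0],[0,0,-2],0.45]
    - [[-4,0,0],[0,0,-4],0.45]
    - [[-4,0,0],[0,0,-4],0.45]

```text
time: 13.2
tool_pos: [0.4875, 0.1009, 0.0328]
ee_rot: [3.131, 0.018, 1.761]
wrist_force: [8.8, -22.3, 3.7]
width: 0.0681
```

```bash
python3 f.py
```

```text
t 13.2 tcp dock mm [[-4.6 35.8 32.8]] yaw [179.4   1.  100.9]
[-23.6   4.5  -3.2]
```

The box is still home and the gate finger trails by about 5 mm. I'll let the gate close while the pushing finger stays put.

move_arm:
  targets:
    - [[0,3,0],[0,0,0],0.32]
    - [[0,6,0],[0,0,0],0.19]
    - [[0,9,0],[0,0,0],0.06]
    - [[0,12,0],[0,0,0],-0.07]
    - [[0,13.5,0],[0,0,0],-0.13]
    - [[0,13.5,0],[0,0,0],-0.13]
    - [[0,13.5,0],[0,0,0],-0.13]

```text
time: 14.08
tool_pos: [0.5005, 0.1033, 0.0326]
ee_rot: [3.132, 0.019, 1.762]
wrist_force: [7.7, -22.0, 4.1]
width: 0.0407
```

```bash
python3 f.py; python3 - <<'E'
from go import *
snap('wrist','w7')
E
```

```text
t 14.075 tcp dock mm [[-3.9 22.6 32.6]] yaw [179.4   1.1 101. ]
[-23.1   3.4  -3.6]
```

View pics/w7.png

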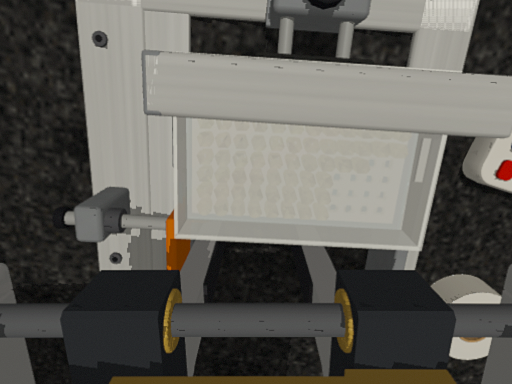

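```bash
python3 - <<'E'
from go import *
o=status.get_obs();C=cam('wrist',o)
for y in(.0655,.070,.084): print(y,proj(C,[d2w(.010,y,.06),d2w(-.01,y,.06)]).round().tolist())
im=cv2.imread('pics/w7.png')[190:290,130:260]
h=cv2.cvtColor(im,cv2.COLOR_BGR2HSV);m=(h[...,0]<18)&(h[...,1]>140)&(h[...,2]>90)
for r in range(10,90,8):
    c=np.flatnonzero(m[r]); print(r+190,(c.min()+130,c.max()+130) if len(c) else None)
E
```

```text
0.0655 [[177.0, 227.0], [178.0, 261.0]]
0.07 [[169.0, 226.0], [169.0, 261.0]]
0.084 [[142.0, 225.0], [143.0, 259.0]]
200 None
208 None
216 (np.int64(169), np.int64(173))
224 (np.int64(166), np.int64(173))
232 (np.int64(166), np.int64(173))
240 (np.int64(166), np.int64(189))
248 (np.int64(166), np.int64(189))
256 (np.int64(166), np.int64(186))
264 (np.int64(167), np.int64(182))
272 None
```

The gate is closed: the tab's outer edge is at about 71.5 mm, the lane face at about 66 mm, and the fingers are clear of it. I'll ease off slowly, back out and lift.

move_arm:
  targets:
    - [[-3,0,0],[0,0,0],-0.13]
    - [[-6,0,0],[0,0,0],-0.13]
    - [[-8,0,0],[0,0,0],-0.13]
    - [[-10,0,0],[0,0,0],-0.13]
    - [[-12,0,0],[0,0,0],-0.13]
    - [[-14,0,0],[0,0,0],-0.13]
    - [[-16,0,0],[0,0,0],-0.13]
    - [[-18,0,0],[0,0,0],-0.13]
    - [[-22,0,0],[0,0,0],-0.13]
    - [[-30,0,0],[0,0,0],-0.13]
    - [[-40,0,0],[0,0,0],-0.13]
    - [[-40,0,-40],[0,0,0],-0.13]
    - [[-40,0,-80],[0,0,0],-0.13]
    - [[-40,0,-130],[0,0,0],-0.13]
    - [[-60,0,-170],[0,0,0],-0.13]
    - [[-60,0,-170],[0,0,0],-0.13]
    - [[-60,0,-170],[0,0,0],-0.13]

```text
time: 16.25
tool_pos: [0.5056, 0.0528, 0.1983]
ee_rot: [-3.14, -0.001, 1.766]
wrist_force: [-1.0, 0.6, -0.2]
width: 0.0408
```

```bash
python3 f.py; python3 - <<'E'
from go import *
snap('wrist','w8')
E
```

```text
t 16.25 tcp dock mm [[-54.6  24.  198.3]] yaw [-179.9   -0.   101.2]
[ 0.8 -0.8  0.2]
```

View pics/w8.png

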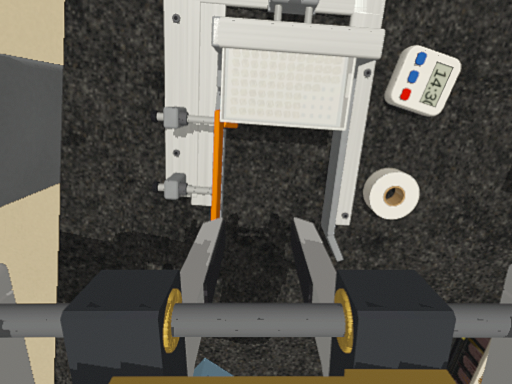

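The box sits under the bridge, with the closed gate's tongue at (230,125) behind its back edge at row 129. One numeric check, then I'll hand in.

```bash
python3 - <<'E'
from go import *
o=status.get_obs();C=cam('wrist',o)
for n,p,z in[('box back top',[(221,121),(346,130)],.07),('tongue tip',[(237,125)],.017),('tab top lane edge',[(221,120),(220,190)],.06)]:
    W=w2d(ray(C,p,z))*1000; print(n,W.round(1)[:,:2].tolist())
d=W; print('force',o['wrist_force'].round(1)); order.close_job()
E
```

```text
box back top [[4.2, 64.0], [4.0, -57.5]]
tongue tip [[-2.5, 51.7]]
tab top lane edge [[4.5, 65.1], [-68.0, 63.5]]
force [0.1 0.2 0.4]
the job is handed in; nothing more can be done
```

The pipette-tip box is locked in the dock and the job is handed in. It took about 16 s of the 67 s allowed.

- **How it went:** I picked the largest of the three boxes and squared it into the mouth with both fingers. I then held the gate open with one finger while the other pushed the box past it. The back stop bottomed: the last 3 mm of command gave 0.2 mm of motion, with a wrist force of about 27 N, of which I estimate 22 to 25 N was on the box. I kept the push on while the gate closed, eased off slowly and lifted clear.
- **Last checks:**
  - **Gate:** it is closed, with the tongue tip at y ≈ 51.7 mm (nominal 50.5) and the tab at about 65 mm.
  - **Box:** it is square within about 0.1°, and its back is just ahead of the tongue at x ≈ 4 mm. That puts its origin at about 46 mm by my frame, or about 44.5 mm after the 1.5 mm frame offset I saw earlier. The nominal locked position is 42 mm.
  - **Robot and bystanders:** the wrist force is about 0. The label roll and timer look undisturbed. The marker was out of view in the last picture, but nothing went near it.
- **Disagreement:** the lid's outline reads about 3 mm towards the gate from the lane's middle. The lane has only about 2 mm of play, so I put this down to the lid's shape and the calibration.

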